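# Lay the pitcher lid rim-down in the drip-tray pocket

## Robot

A 6-joint arm with a two-finger parallel gripper is mounted at the origin on the work surface. World frame = base frame: x ahead of the robot, y to its left, z up, the work surface at z = 0. Lengths are in m, angles in degrees, forces in N, time in s.
With the tool pointing down it reaches from about 0.375 to 0.75 m from the base axis. Payload 9 kg.
Tool frame: the origin (TCP) lies midway between the tips of the shut fingers; the grasp point (between the pads) lies 19 mm behind it (manip.tcp_to_grasp is the distance from the TCP to the grasp point, in m); z points along the fingers, y is the line along which they close (so a half turn about z gives the same grasp; the last joint's range is limited). The gripper opens to 85 mm and grips with 20 to 120 N. Pads are 22 mm wide; open, the fingers measure 114 mm over their backs; the gripper's body (76 mm by 85 mm) begins 54 mm behind the grasp point. The pads swing forward as they close: fully open they stand 13 mm farther back than shut.
Start: joints at [-87.072, 5.964, 5.575, 89.605, 0, 77.527], TCP at [0.159, -0.578, 0.231] pointing down, gripper open.
Joint ranges: [-171.21, 171.21], [-48.23, 106.86], [-62.78, 66.21], [-105.2, 120.99], [-86.42, 89.51], [-180, 180]. Speed limits (degrees/s): [127.2, 127.2, 147.25, 180, 180, 180].

## Interface

Orientations are given as [roll, pitch, yaw] about the fixed x, y, z axes, in that order (R = Rz(yaw) Ry(pitch) Rx(roll)).
In Python, from cell import monitor, optics, job, manip gives the robot as it stands.
- The arm moves only by the tool send_rows, never from a script. Its argument "series" is a list of rows, each a list of 7 numbers: the shift along the world's x, y, z each as a share of 0.1 m, from -1 to 1, then the turn, a rotation vector about the world's x, y, z each as a share of 180 degrees, from -1 to 1, then the opening, from 0 (shut) to 1 (fully open). A call has 1 to 20 rows; each row is the pose to reach, as a shift and turn from the pose commanded when the call began, turning the shorter way round; what a row does not reach only later rows make up. A row lasts 1/10 s, in which the tool goes at most 50 mm and 8.59 degrees, less where a joint would pass 70% of its speed; a pose out of reach is approached as far as the arm can. A call with a number of a shift or a turn outside -1 to 1 is refused whole. A call with a gripper value outside its range is refused whole. The fingers move at their own pace and stop on an object; "grip_force" is the grip in N (left out, the last holds). Time passes only in rows, so rows that repeat a pose let the fingers close. It gives the time, the measured TCP pose, the force, the opening and the grip force at its end, in the units of the state.
- monitor.read_state(): the state, without advancing time (a new reading comes with each control period).
- optics.read_camera(name): name is "scene" or "top" or "wrist"; returns a dict with "img" (384x512x3 uint8, red, green, blue), "fx", "fy", "cx", "cy" (pixels), "world_from_camera" (4x4, takes a point from camera to world coordinates). Camera axes: x right, y up, looking along -z (the intrinsics and any distortion apply to the point x, -y, -z); pixel columns grow to the right and rows downward; lengths in m; the calibration is good to about 2 mm. A picture is of the moment at which its call begins. There is no depth.
- job.sign_off(): hands the job in; it is judged then, once.
The state is a dict: "clock": time; "joint_positions": joint angles; "joint_velocities": joint speeds; "joint_efforts": joint torques, N m; "ee_pos": TCP position; "tool_rot": TCP orientation; "wrist_force": force on the tool from outside, world axes, zero at the start; "moment": the same for the moment, N m; "opening": finger opening in m; "gripper_force": force on a finger pad.
Only numpy, scipy, OpenCV 4.12 (cv2) and the standard library are available. Lean on these libraries where they do the work, as an engineer would, in place of code of your own. Each camera call takes 0.05 s, during which the arm holds its last target. There are 200 camera calls.

## Task

The pitcher's green lid is standing on edge in the little wire drying rack. Lay it in the round pocket of the grey drip tray with its hollow rim down and its grip tab up, level and fully home on the pocket's floor, and let go of it. Leave the pitcher and the softener ball standing where they are.

Things in the scene. Friction and masses are not known exactly. Their poses are not given: they have to be found in the camera images.
- lid: Green hard silicone pitcher lid, 70 g. Origin: centre of the rim's open end; z runs along the axis towards the tab. Along z: hollow rim 56 mm diameter, 0 to 11 mm; flange 70 mm diameter, 11 to 18 mm; centred grip tab, 18 to 48 mm, 34 mm long in x, 14 mm thick in y. Starts on edge in the rack, leaning back: z points to the rack's front and 20 degrees above level, y level.
- rack: Small wire drying rack fixed to the counter: white foot 100 x 90 x 8 mm, steel wire cradle about 85 mm high. Origin: on the counter, 12 mm in front (-x) of the foot's centre. Its front (-x) is open: two rods 36 mm apart carry the lid's edge, a low cross bar stands in front of it, two uprights hold its back.
- tray: Grey plastic drip tray fixed to the counter, 150 x 130 x 28 mm (x, y, z), with one round flat-floored pocket in its middle: 74 mm diameter, 16 mm deep, edge chamfered 2 mm. Origin: centre of the underside; z up.
- pocket (a point): Centre of the pocket's floor, 12 mm above the counter; the tray's top is 16 mm higher. z up. With the lid home, its origin is here and its flange stands 2 mm proud of the tray.
- pitcher: Bystander: stainless steel pitcher, 104 mm widest diameter, 165 mm high, wire handle reaching 90 mm from the axis on its +y side. Stands loose; origin: centre of the underside, z up.
- ball: Bystander: white plastic softener ball, 90 mm diameter with a flat foot and a blue stopper on top, 86 mm high. Stands loose; origin: centre of the underside, z up.
- crate: Bystander: blue plastic crate fixed to the counter, 280 x 220 x 120 mm, front (-x) tilted out by 35 mm, holding bottles up to 135 mm high. Origin: centre of the underside.
Things that resemble listed ones, but are neither listed nor needed, are in the scene too. What is meant by the tray is not blue, brown or turquoise, and is the smaller of those in its own colour.

How it is judged:
By the outcome, as a careful person would: the job done as asked, in the order asked, and still so for the second after the job is handed in, with the robot touching nothing.
It also fails if it takes over 72 s, if anything falls off the work surface, if the arm or the gripper's body presses on something with over 40 N, if the wrist force passes 120 N, or if a joint passes its speed limit or range.

## Working session

There is one attempt and no reset: what is moved stays moved. The work goes in short steps, Python scripts to look and compute and a tool call to move; the robot and the scene stay as the last step left them, time stands still between calls to the robot, and variables do not carry over. Pictures are saved under pics/ and viewed, at most 10 in all, crops included, and the job is handed in when it is done.

Besides the shell and the picture viewer there is one more tool, called after ">>>" by a JSON object that holds its "method" and its "body". send_rows: Moves the arm, as the interface text tells. Shift numbers are shares of 0.1 m and turn numbers shares of 180 degrees, none past 1 either way. Its arguments: {"type":"object","properties":{"series":{"type":"array"},"grip_force":{"type":"number"}},"required":["series"]}

```bash
ls; mkdir -p pics
cat > h.py <<'E'
from cell import monitor, optics, job, manip
import numpy as np, cv2
from scipy.spatial.transform import Rotation as R
def shot(n,f):
    c=optics.read_camera(n); cv2.imwrite('pics/'+f+'.png',c['img'][...,::-1]); np.savez('pics/'+f+'.npz',**{k:v for k,v in c.items() if v is not None}); return c
def proj(c,P):
    M=np.linalg.inv(c['world_from_camera']); p=np.atleast_2d(P)@M[:3,:3].T+M[:3,3]
    return np.c_[c['cx']+c['fx']*p[:,0]/-p[:,2], c['cy']+c['fy']*p[:,1]/p[:,2]]
def ray(c,u,v):
    W=c['world_from_camera']; d=W[:3,:3]@np.array([(u-c['cx'])/c['fx'],-(v-c['cy'])/c['fy'],-1]); return W[:3,3],d
def onz(c,u,v,z):
    o,d=ray(c,u,v); return o+d*(z-o[2])/d[2]
def tri(rs):
    A=0;b=0
    for o,d in rs:
        d=d/np.linalg.norm(d);P=np.eye(3)-np.outer(d,d);A=A+P;b=b+P@o
    return np.linalg.solve(A,b)
E
python3 - <<'E'
from h import *
a=shot('scene','s0');b=shot('top','t0');w=shot('wrist','w0')
for c in(a,b,w): print({k:(np.round(v,3).tolist()) for k,v in c.items() if k!='img'})
im=np.vstack([np.hstack([a['img'],b['img']])]); cv2.imwrite('pics/st.png',im[...,::-1])
print(monitor.read_state(), manip.tcp_to_grasp)
E
```

```text
pics
{'fx': 465.274, 'fy': 465.274, 'cx': 252.338, 'cy': 186.872, 'world_from_camera': [[0.512, -0.552, 0.658, 1.527], [0.859, 0.347, -0.377, -0.654], [-0.02, 0.758, 0.652, 1.055], [0.0, 0.0, 0.0, 1.0]]}
{'fx': 489.274, 'fy': 489.274, 'cx': 249.947, 'cy': 195.094, 'world_from_camera': [[0.023, 0.977, -0.211, 0.212], [-1.0, 0.022, -0.008, -0.071], [-0.003, 0.211, 0.978, 1.66], [0.0, 0.0, 0.0, 1.0]]}
{'fx': 301.384, 'fy': 301.384, 'cx': 256.165, 'cy': 188.24, 'world_from_camera': [[0.265, 0.916, 0.3, 0.236], [-0.964, 0.253, 0.081, -0.557], [-0.002, -0.311, 0.95, 0.373], [0.0, 0.0, 0.0, 1.0]]}
{'clock': 0.15, 'joint_positions': array([-8.70710211e+01,  5.99354327e+00,  5.53838214e+00,  8.96054029e+01,
        5.36174667e-04,  7.75278543e+01]), 'joint_velocities': array([ 0.04075478, -0.17722855,  0.12041144, -0.01446741, -0.07471115,
        0.00085324]), 'joint_efforts': array([ 2.51261015e-03, -5.57359028e+01,  5.04004490e+01,  1.25930630e-02,
       -4.03881186e-04,  3.02427672e-06]), 'ee_pos': array([ 0.15935528, -0.57818752,  0.23068295]), 'tool_rot': array([-1.79940981e+02, -1.36032282e-02,  1.54011173e+01]), 'wrist_force': array([-0.02245068,  0.79710849,  0.49081916]), 'moment': array([ 0.03284848,  0.02705972, -0.00536854]), 'gripper_force': 0.0, 'opening': 0.08535709786609312} 0.0187
```

View pics/s0.png

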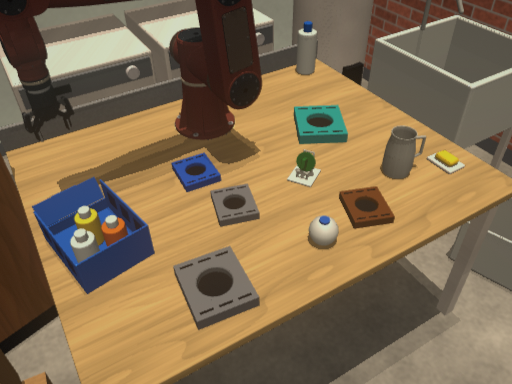

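View pics/t0.png

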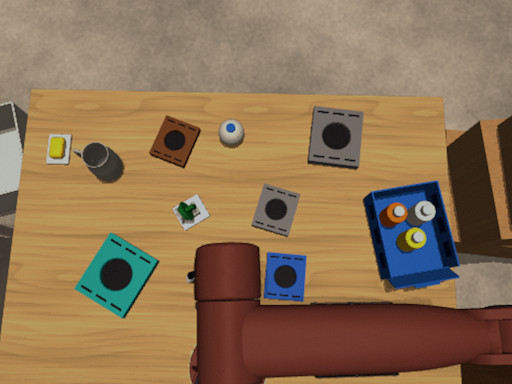

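Run:
```python
from h import *
a=dict(np.load('pics/s0.npz'));b=dict(np.load('pics/t0.npz'))
f=lambda c,x,y,w=50,h=50:cv2.resize(c['img'][y:y+h,x:x+w],(400,300),interpolation=cv2.INTER_CUBIC)
m=np.vstack([np.hstack([f(a,275,145,60,45),f(b,160,190,60,45)]),np.hstack([f(a,201,180,72,54),f(b,236,180,80,60)])])
cv2.imwrite('pics/m1.png',m[...,::-1])
# pocket centers and tray tops
def blob(c,u,v,hw,f):
    p=c['img'][v-hw:v+hw,u-hw:u+hw].astype(int); k=f(p).astype(np.uint8)
    n,l,s,ce=cv2.connectedComponentsWithStats(k)
    i=1+np.argmax(s[1:,4]); return ce[i]+[u-hw,v-hw],s[i,4]
g=lambda p:(p[...,1]>p[...,0]+25)&(p[...,1]>p[...,2]+15)
print('lid',blob(a,305,162,25,g),blob(b,186,211,25,g))
d=lambda p:p.sum(2)<170
print('hole',blob(a,235,204,16,d),blob(b,276,210,16,d))
for n,(u,v) in {'ball':(231,132),'pitcher':(97,155),'lid':(186,211),'tray':(276,210)}.items(): print(n,onz(b,u,v,.03 if n!='pitcher' else .165))
```

```text
lid (array([306.14035088, 156.61403509]), np.int32(57)) (array([185.82065217, 210.51630435]), np.int32(184))
hole (array([233.79487179, 202.42564103]), np.int32(195)) (array([275.71919771, 208.86532951]), np.int32(349))
ball [0.78801371 0.01374036 0.03      ]
pitcher [0.65363683 0.43107651 0.165     ]
lid [0.50324228 0.1571811  0.03      ]
tray [ 0.51368388 -0.14738802  0.03      ]
```

View pics/m1.png

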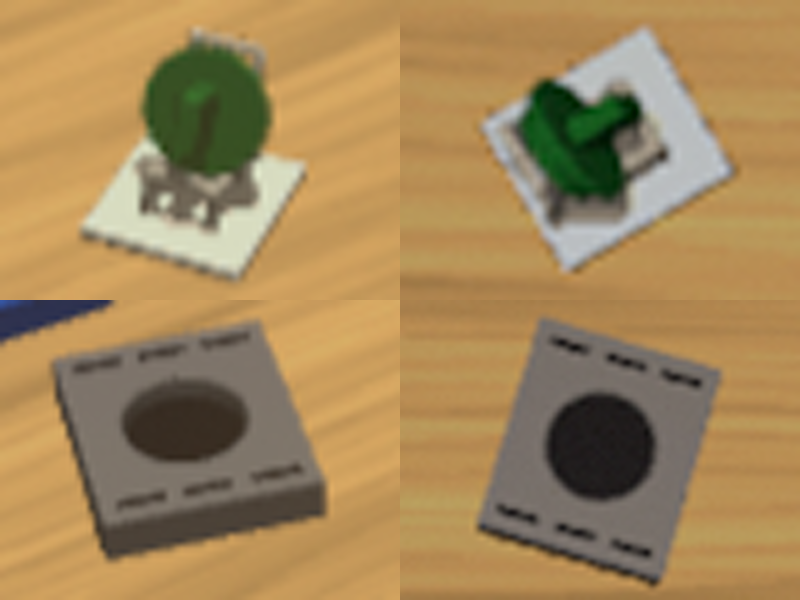

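Scene picture: the small grey tray is at about (235,204) and the lid, tab facing the camera, at (305,162). In the top picture the tray is at (276,210), the rack foot corners are about (197,194), (210,216), (185,230) and (172,209), and the tab points right and up. That puts the rack front towards about (0.5,-0.85). I'll move closer and measure with the wrist camera.

>>> {"method": "send_rows", "body": {"series": [[0.5,0.5,1,0,0,0,1],[0.5,0.5,1,0,0,0,1],[0.5,0.5,1,0,0,0,1]]}}

```text
clock: 0.45
ee_pos: [0.2107, -0.5276, 0.3353]
tool_rot: [179.8, 0.0, 15.5]
wrist_force: [-0.0, -0.9, 0.5]
opening: 0.0853
gripper_force: 0.0
```

>>> {"method": "send_rows", "body": {"series": [[1,1,0,0,0,0,1],[1,1,0,0,0,0,1],[1,1,0,0,0,0,1]]}}

```text
clock: 0.75
ee_pos: [0.3106, -0.4268, 0.3314]
tool_rot: [180.0, -0.0, 15.4]
wrist_force: [-0.1, 0.6, 0.4]
opening: 0.0856
gripper_force: 0.0
```

>>> {"method": "send_rows", "body": {"series": [[1,1,0,0,0,0,1],[1,1,0,0,0,0,1],[1,1,0,0,0,0,1]]}}

```text
clock: 1.05
ee_pos: [0.4107, -0.3264, 0.3313]
tool_rot: [180.0, -0.0, 15.4]
wrist_force: [0.2, -0.1, -0.1]
opening: 0.0851
gripper_force: 0.0
```

>>> {"method": "send_rows", "body": {"series": [[0.5,1,0,0,0,0,1],[0.5,1,0,0,0,0,1],[0.5,1,0,0,0,0,1],[0.5,1,0,0,0,0,1],[0.5,1,0,0,0,0,1],[0.5,1,0,0,0,0,1]]}}

```text
clock: 1.65
ee_pos: [0.4588, -0.2297, 0.3311]
tool_rot: [-180.0, 0.0, 15.3]
wrist_force: [-1.2, 0.0, -0.3]
opening: 0.0852
gripper_force: 0.0
```

Run:
```python
from h import *
w=shot('wrist','w1');s=monitor.read_state();print(s['clock'],s['ee_pos'],s['tool_rot'],s['joint_positions'])
```

```text
1.7 [ 0.45882312 -0.22975616  0.33109622] [-1.79998227e+02  1.99279931e-02  1.52890782e+01] [-4.12192944e+01 -6.34901338e+00  3.79690263e+00  1.00158391e+02
 -1.56410277e-02  1.23491629e+02]
```

>>> {"method": "send_rows", "body": {"series": [[0,1,0,0,0,0,1],[0,1,0,0,0,0,1],[0,1,0,0,0,0,1]]}}

```text
clock: 2.0
ee_pos: [0.459, -0.1252, 0.3322]
tool_rot: [-180.0, -0.1, 15.5]
wrist_force: [0.4, -1.2, 0.4]
opening: 0.0857
gripper_force: 0.0
```

>>> {"method": "send_rows", "body": {"series": [[0,1,0,0,0,0,1],[0,1,0,0,0,0,1],[0,1,0,0,0,0,1],[0,1,0,0,0,0,1],[0,1,0,0,0,0,1]]}}

```text
clock: 2.5
ee_pos: [0.4595, -0.0298, 0.3311]
tool_rot: [180.0, 0.0, 15.3]
wrist_force: [-0.7, -0.6, -1.0]
opening: 0.0857
gripper_force: 0.0
```

Run:
```python
from h import *
w=shot('wrist','w2');s=monitor.read_state();print(s['clock'],s['ee_pos'],s['tool_rot'],s['joint_positions'])
a=dict(np.load('pics/w1.npz'))
cv2.imwrite('pics/m2.png',np.vstack([cv2.resize(x['img'],(512,384))[:300,:,::-1] for x in (a,w)]))
```

```text
2.55 [ 0.45942867 -0.02999305  0.33107367] [1.79993023e+02 2.67502441e-02 1.52768016e+01] [-2.00697995e+01 -1.53439984e+01 -4.13015402e+00  1.01231627e+02
 -2.11667098e-02  1.44653401e+02]
```

View pics/m2.png

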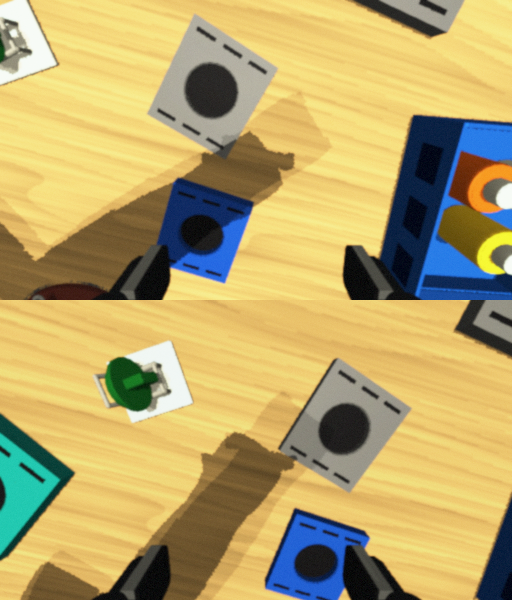

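The wrist pictures show the grey tray's pocket at (211,90) in the first view and (344,128) in the second. The lid is at (130,83) in the second view with the tab to its right, and the camera is clear of obstructions. Now I'll fit the tray and lid models over all the views.

```bash
cat > fit.py <<'E'
from h import *
from scipy.optimize import minimize, least_squares
L=lambda f:dict(np.load('pics/'+f+'.npz'))
t=np.linspace(0,2*np.pi,48,endpoint=False)
disc=lambda r,z:np.c_[r*np.cos(t),r*np.sin(t),0*t+z]
PARTS=[np.r_[disc(.028,0),disc(.028,.011)],np.r_[disc(.035,.011),disc(.035,.018)],
 np.array([[x,y,z] for x in(-.017,.017) for y in(-.007,.007) for z in(.018,.048)])]
def lidR(phi,tilt): # lid z along front phi, tilt above level; y level
    p,e=np.radians([phi,tilt]); f=np.array([np.cos(p),np.sin(p),0]); z=np.cos(e)*f+np.sin(e)*np.array([0,0,1.])
    y=np.array([-f[1],f[0],0]); return np.c_[np.cross(y,z),y,z]
def render(c,box,pos,Rm,S=4):
    x0,y0,x1,y1=box; m=np.zeros(((y1-y0)*S,(x1-x0)*S),np.uint8)
    for P in PARTS:
        h=cv2.convexHull((((proj(c,P@Rm.T+pos)-[x0,y0]+.5)*S-.5)*16).round().astype(np.int32)); cv2.fillConvexPoly(m,h,255,shift=4)
    return cv2.resize(m,(x1-x0,y1-y0),interpolation=cv2.INTER_AREA)/255.
def green(c,box):
    x0,y0,x1,y1=box; p=c['img'][y0:y1,x0:x1].astype(float); return np.clip((p[...,1]/(np.maximum(p[...,0],p[...,2])+4)-1.05)*4,0,1)
def fitlid(views,x0,freetilt=False):
    G=[green(c,b) for c,b in views]
    def cost(x): return sum(((render(c,b,x[:3],lidR(x[3]*100,x[4]*100 if freetilt else 20))-g)**2).sum()/g.sum() for (c,b),g in zip(views,G))
    s=np.eye(5)[:5 if freetilt else 4]*np.array([.01,.01,.01,.08,.05][:5 if freetilt else 4])[:,None]
    x0=np.array(x0)[:5 if freetilt else 4]; s=s[:,:len(x0)]
    best=minimize(cost,x0,method='Nelder-Mead',options=dict(initial_simplex=np.vstack([x0,x0+s]),maxiter=600,xatol=1e-4,fatol=1e-5))
    return best.x,best.fun
E
python3 - <<'E'
from fit import *
s,tp,w1,w2=map(L,('s0','t0','w1','w2'))
V=[(w2,(90,40,190,130)),(tp,(165,190,215,235)),(s,(285,145,325,190))]
st=[.52,.16,.06,-.59,.2]
for n,v in (('all',V),('w2+top',V[:2]),('w2+s',[V[0],V[2]])): print(n,fitlid(v,st))
print('tilt',fitlid(V,st,True))
# tray pocket
def pocket(c,u,v,hw,thr):
    p=c['img'][v-hw:v+hw,u-hw:u+hw].max(2); k=(cv2.resize(p,None,fx=4,fy=4,interpolation=cv2.INTER_CUBIC)<thr).astype(np.uint8)
    n,l,st,ce=cv2.connectedComponentsWithStats(k); i=l[hw*4,hw*4]
    ct=max(cv2.findContours((l==i).astype(np.uint8),0,cv2.CHAIN_APPROX_NONE)[0],key=cv2.contourArea)[:,0].astype(float)
    return (ct+.5)/4-.5+[u-hw,v-hw]
rs=[]
for n,c,u,v,hw in (('w1',w1,211,90,40),('w2',w2,344,128,38),('top',tp,276,209,16),('s',s,234,203,18)):
    gp=c['img'][v-hw:v+hw,u-hw:u+hw].max(2); cen=c['img'][v,u].max(); thr=(int(cen)+np.percentile(gp,80))/2
    ct=pocket(c,u,v,hw,thr); W=np.array([onz(c,a,b,.028) for a,b in ct])[:,:2]
    f=least_squares(lambda x:np.hypot(*(W-x[:2]).T)-x[2],[*W.mean(0),.037],loss='soft_l1',f_scale=.001)
    e=cv2.fitEllipse(ct.astype(np.float32)); print(n,f.x,'rms',np.sqrt((f.fun**2).mean())); rs.append(ray(c,*e[0]))
print('tri all',tri(rs),'w',tri(rs[:2]))
E
```

```text
all (array([ 0.49113973,  0.1642684 ,  0.05048868, -0.55116685]), np.float64(0.46738416601489857))
w2+top (array([ 0.4912914 ,  0.16405647,  0.04663606, -0.5204225 ]), np.float64(0.19725328372084291))
w2+s (array([ 0.49155809,  0.16430283,  0.04976266, -0.59252514]), np.float64(0.31168877577438775))
tilt (array([ 0.49173291,  0.16452503,  0.05282996, -0.56690197,  0.13336466]), np.float64(0.3746870079684348))
w1 [ 0.51705975 -0.14739656  0.03701447] rms 0.00022049298744385108
w2 [ 0.51685792 -0.14652404  0.03699665] rms 0.0002596710360499825
top [ 0.5180714  -0.14618526  0.03665625] rms 0.0003419639038450848
s [ 0.51851069 -0.14761578  0.03587189] rms 0.0006969651194735965
tri all [ 0.51788066 -0.14678317  0.02655711] w [ 0.51783112 -0.14686756  0.02607941]
```

```bash
cat >> h.py <<'E'
def toolR(phi,e):
    p,e=np.radians([phi,e]); f=np.array([np.cos(p),np.sin(p),0]);Z=np.array([0,0,1.])
    x=-np.sin(e)*f+np.cos(e)*Z; z=-np.cos(e)*f-np.sin(e)*Z; return np.c_[x,np.cross(z,x),z]
def turn(Ra,Rb): return (R.from_matrix(Rb)*R.from_matrix(Ra).inv()).as_rotvec()/np.pi
E
python3 - <<'E'
from h import *
Rn=R.from_euler('xyz',[180,0,15.4],degrees=True).as_matrix()
print(turn(Rn,toolR(-58,50)), np.abs(turn(Rn,toolR(-58,50))).sum())
E
```

```text
[ 0.23892337 -0.09315233  0.56490265] 0.8969783493208342
```

>>> {"method": "send_rows", "body": {"series": [[0.9,0.9,-0.5,0.24,-0.093,0.565,1],[0.9,0.9,-0.5,0.24,-0.093,0.565,1],[0.9,0.9,-0.5,0.24,-0.093,0.565,1],[0.9,0.9,-0.5,0.24,-0.093,0.565,1],[0.9,0.9,-0.5,0.24,-0.093,0.565,1],[0.9,0.9,-0.5,0.24,-0.093,0.565,1],[0.9,0.9,-0.5,0.24,-0.093,0.565,1],[0.9,0.9,-0.5,0.24,-0.093,0.565,1],[0.9,0.9,-0.5,0.24,-0.093,0.565,1],[0.9,0.9,-0.5,0.24,-0.093,0.565,1],[0.9,0.9,-0.5,0.24,-0.093,0.565,1],[0.9,0.9,-0.5,0.24,-0.093,0.565,1],[0.9,0.9,-0.5,0.24,-0.093,0.565,1],[0.9,0.9,-0.5,0.24,-0.093,0.565,1],[0.9,0.9,-0.5,0.24,-0.093,0.565,1],[0.9,0.9,-0.5,0.24,-0.093,0.565,1]]}}

```text
clock: 4.15
ee_pos: [0.5446, 0.065, 0.2707]
tool_rot: [179.5, -39.3, 121.8]
wrist_force: [0.3, -0.3, 1.1]
opening: 0.0855
gripper_force: 0.0
```

Run:
```python
from h import *
w=shot('wrist','w3');s=monitor.read_state();print(s['clock'],s['ee_pos'],s['tool_rot'],s['joint_positions'],R.from_euler('xyz',s['tool_rot'],degrees=True).as_matrix()[:,2])
```

```text
4.2 [0.54459418 0.0651232  0.27085573] [179.45712473 -39.28002045 121.83854773] [-20.27312086  28.54065813  26.94243616 120.93897409  23.34514952
  31.18186558] [-0.32591923  0.54282591 -0.77402628]
```

View pics/w3.png

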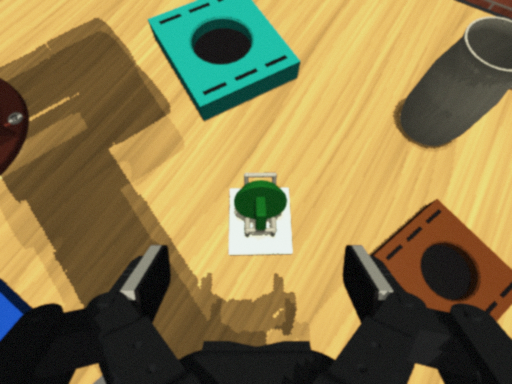

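```bash
cat > kin.py <<'E'
from h import *
from scipy.optimize import least_squares
D=[([-87.0710211,5.99354327,5.53838214,89.6054029,.0005,77.528],[.15935528,-.57818752,.23068295]),
([-41.2192944,-6.34901338,3.79690263,100.158391,-.0156,123.49],[.45882312,-.22975616,.33109622]),
([-20.0697995,-15.3439984,-4.13015402,101.231627,-.0212,144.65],[.45942867,-.02999305,.33107367]),
([-20.27312086,28.54065813,26.94243616,120.93897409,23.34514952,31.18186558],[.54459418,.0651232,.27085573])]
LO=[-171.21,-48.23,-62.78,-105.2,-86.42,-180];HI=[171.21,106.86,66.21,120.99,89.51,180]
def fk(q,p):
    a2,a3,d1,d4,d5,d6,al,be=p; q=np.radians(q); P=q[1]-q[2]+q[3]; b,g=q[1]+al,q[1]-q[2]+be
    c,s=np.cos(P),np.sin(P); t=np.array([np.cos(q[4])*c,np.sin(q[4]),-np.cos(q[4])*s])
    w=np.array([a2*np.sin(b)+a3*np.cos(g)+d5*s,d4,d1+a2*np.cos(b)-a3*np.sin(g)+d5*c])
    C,S=np.cos(q[0]),np.sin(q[0]);M=np.array([[C,-S,0],[S,C,0],[0,0,1]])
    return M@(w+d6*t),M@t
def fitp(D,free=True):
    n=8 if free else 6
    return least_squares(lambda p:np.concatenate([fk(q,np.r_[p,0,0][:8] if n==6 else p)[0]-x for q,x in D]),[.3,.3,.3,.13,.1,.2,0,0][:n],x_scale=.1)
def ik(x,t,p,q0):
    best=None
    for s in range(12):
        qs=np.array(q0[:5])+ (np.random.default_rng(s).normal(0,20,5) if s else 0)
        qs=np.clip(qs,np.array(LO[:5])+.1,np.array(HI[:5])-.1)
        r=least_squares(lambda q:np.r_[(fk(q,p)[0]-x)*10,fk(q,p)[1]-t],qs,bounds=(LO[:5],HI[:5]),x_scale=30)
        if best is None or r.cost<best.cost-1e-9: best=r
    return best.x,best.cost
E
python3 - <<'E'
from kin import *
for f in (0,1):
    r=fitp(D,f);print(r.x.round(4),'max err',abs(r.fun).max())
from fit import *
tp,s,w2,w3=map(L,('t0','s0','w2','w3'))
V=[(w2,(90,40,190,130)),(tp,(165,190,215,235)),(s,(285,145,325,190)),(w3,(225,170,300,245))]
st=[.4915,.164,.05,-.56,.2]
print(fitlid(V,st),fitlid([V[0],V[3]],st),fitlid([V[0],V[3],V[2]],st,True))
E
```

```text
[2.802e-01 5.361e-01 3.068e-01 1.251e-01 3.000e-04 3.488e-01] max err 0.020007936793576597
[ 0.1697  0.6245  0.1049  0.1278  0.0083  0.3211 -0.0117 -0.471 ] max err 0.009500199996925751
(array([ 0.49135611,  0.16463113,  0.04881241, -0.56894207]), np.float64(0.516737862403555)) (array([ 0.49005545,  0.16775871,  0.03800816, -0.57100878]), np.float64(0.045749818487118246)) (array([ 0.49193588,  0.16403807,  0.05223751, -0.59201594,  0.14269319]), np.float64(0.30657077419794015))
```

The lid is centred at (261,200), seen from above and in front, with its tab at (261,212) vertical in the picture, so the heading is right. The pose is limited by j4, which is at 121°. I'll move lower for a closer look.

>>> {"method": "send_rows", "body": {"series": [[0,0,-1,0,0,0,1],[0,0,-1,0,0,0,1],[0,0,-1,0,0,0,1],[0,0,-1,0,0,0,1],[0,0,-1,0,0,0,1],[0,0,-1,0,0,0,1]]}}

```text
clock: 4.8
ee_pos: [0.5457, 0.0652, 0.1725]
tool_rot: [179.3, -39.2, 122.1]
wrist_force: [0.0, -0.9, 0.6]
opening: 0.0851
gripper_force: 0.0
```

```bash
cat >> h.py <<'E'
import json
def log():
    s=monitor.read_state(); open('log.txt','a').write(json.dumps([s['joint_positions'].tolist(),s['ee_pos'].tolist()])+'\n')
    M=R.from_euler('xyz',s['tool_rot'],degrees=True).as_matrix()
    print('t',s['clock'],'tcp',s['ee_pos'].round(4),'rot',s['tool_rot'].round(2),'q',s['joint_positions'].round(2),'open',round(float(s['opening']),4),'F',s['wrist_force'].round(1)); return s,M
E
python3 - <<'E'
from h import *
w=shot('wrist','w4');s,M=log();print(M[:,2])
from kin import *
D+=[(s['joint_positions'],s['ee_pos'])]
for q,x in D:
    c,t=fk(q,[0,0,0,0,0,1,0,0]); j=np.radians(q[0]); print(np.round([x[0]*np.cos(j)+x[1]*np.sin(j),-x[0]*np.sin(j)+x[1]*np.cos(j),x[2]],4),np.round(np.array(q)[:5],2))
from fit import *
tp,s,w2,w3,w4=map(L,('t0','s0','w2','w3','w4'))
V=[(w2,(90,40,190,130)),(w3,(225,170,300,245)),(w4,(170,60,350,270))]
st=[.4915,.164,.045,-.56,.2]
print(fitlid(V,st),fitlid(V,st,True),fitlid(V[::2],st),fitlid(V[1:],st,True))
E
```

```text
t 4.85 tcp [0.5456 0.0653 0.1721] rot [179.27 -39.2  122.11] q [-20.21  29.26  17.64 110.82  23.34  31.05] open 0.0854 F [ 0.3 -0.9 -0.1]
[-0.32522666  0.54200763 -0.77489054]
[0.5856 0.1296 0.2307] [-87.07   5.99   5.54  89.61   0.  ]
[0.4965 0.1295 0.3311] [-4.1220e+01 -6.3500e+00  3.8000e+00  1.0016e+02 -2.0000e-02]
[0.4418 0.1295 0.3311] [-2.0070e+01 -1.5340e+01 -4.1300e+00  1.0123e+02 -2.0000e-02]
[0.4883 0.2498 0.2709] [-20.27  28.54  26.94 120.94  23.35]
[0.4894 0.2498 0.1721] [-20.21  29.26  17.64 110.82  23.34]
(array([ 0.49025453,  0.16701219,  0.04109051, -0.57897896]), np.float64(0.08191521158202848)) (array([ 0.4906949 ,  0.16587791,  0.04465334, -0.57807395,  0.17509865]), np.float64(0.07468691218824146)) (array([ 0.49002186,  0.16709837,  0.04145763, -0.57475641]), np.float64(0.0546595433469747)) (array([ 0.49094227,  0.16521596,  0.04627295, -0.57823633,  0.17737004]), np.float64(0.047545408765065356))
```

View pics/w4.png

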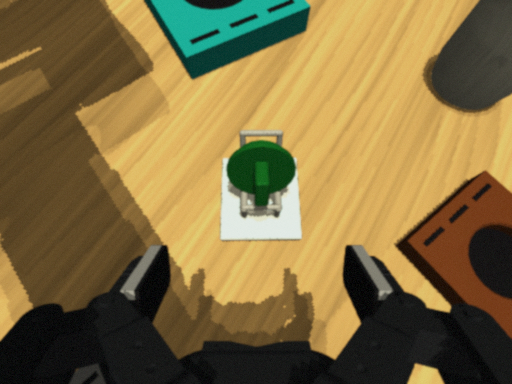

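```bash
cat > kin.py.new <<'E'
E
rm kin.py.new
python3 - <<'E'
import re
t=open('kin.py').read()
t=t.replace('a2,a3,d1,d4,d5,d6,al,be=p','a2,a3,d1,d4,d5,d6,al,be,a1=p').replace('[a2*np.sin(b)','[a1+a2*np.sin(b)')
t=t[:t.index('def fitp')]+'''def fitp(D,a1free=True):
    return least_squares(lambda p:np.concatenate([fk(q,p)[0]-x for q,x in D]+[p[6:8]*1e-4,[p[8]*1e-4 if a1free else p[8]]]),[.3,.3,.3,.13,.0,.3,0,0,0],x_scale=.1)
'''+t[t.index('def ik'):]
t=t.replace("LO=[","D+=[tuple(json.loads(l)) for l in open('log.txt')]\nLO=[",1)
open('kin.py','w').write(t)
E
python3 - <<'E'
from kin import *
for a in(0,1):
    r=fitp(D,a);p=r.x;print(p.round(4),'err',abs(r.fun).max())
    for e in (50,45,40,35,30,25,20):
        M=toolR(-57.8,e); print(e,[ (q.round(1).tolist(),float(round(c*1e6))) for q,c in [ik(np.array([.507,.139,.055])-d*M[:,2],M[:,2],p,[-20,30,15,110,25]) for d in(.0,.08)]])
from fit import *
w4,w3,w2=map(L,('w4','w3','w2'))
for c,l in((w4,[(220.5,240.5),(301,240.5),(299.5,158)]),(w3,[(229,255),(292.5,254),(289,188)])):
    P=[onz(c,*x,.008) for x in l];print(np.round(P,4),np.linalg.norm(P[1]-P[0]),np.degrees(np.arctan2(*(P[1]-P[0])[1::-1])))
E
```

```text
[ 0.2196  0.5513  0.2406  0.1253  0.004   0.3307 -0.0017 -0.1979  0.    ] err 0.017665848576800203
50 [([-15.4, 19.1, -6.7, 96.0, 25.7], 0.0), ([-18.5, 24.5, 6.0, 104.5, 24.0], 0.0)]
45 [([-16.7, 23.8, -3.4, 99.8, 27.7], 0.0), ([-19.9, 30.2, 10.3, 108.3, 25.7], 0.0)]
40 [([-17.9, 28.5, -0.0, 103.8, 29.5], 0.0), ([-21.2, 36.2, 14.7, 112.3, 27.2], 0.0)]
35 [([-18.9, 33.4, 3.4, 108.0, 31.0], 0.0), ([-22.3, 42.2, 19.4, 116.5, 28.4], 0.0)]
30 [([-19.7, 38.3, 6.8, 112.3, 32.3], 0.0), ([-23.2, 48.5, 24.3, 120.7, 29.5], 0.0)]
25 [([-20.4, 43.2, 10.3, 116.7, 33.4], 0.0), ([-24.3, 49.1, 23.2, 121.0, 31.0], 1976.0)]
20 [([-21.0, 47.9, 13.5, 121.0, 34.3], 5.0), ([-25.4, 49.3, 21.7, 121.0, 32.6], 8380.0)]
[ 2.196e-01  5.507e-01  2.406e-01  1.253e-01  3.900e-03  3.307e-01
  0.000e+00 -1.981e-01  5.000e-04] err 0.01766330793428006
50 [([-15.4, 19.1, -6.7, 95.9, 25.7], 0.0), ([-18.5, 24.5, 5.9, 104.5, 24.0], 0.0)]
45 [([-16.7, 23.8, -3.4, 99.8, 27.7], 0.0), ([-19.9, 30.2, 10.2, 108.3, 25.7], 0.0)]
40 [([-17.9, 28.5, -0.1, 103.8, 29.5], 0.0), ([-21.2, 36.1, 14.7, 112.3, 27.2], 0.0)]
35 [([-18.9, 33.4, 3.3, 108.0, 31.0], 0.0), ([-22.3, 42.2, 19.4, 116.4, 28.4], 0.0)]
30 [([-19.7, 38.3, 6.8, 112.3, 32.3], 0.0), ([-23.2, 48.5, 24.3, 120.7, 29.5], 0.0)]
25 [([-20.4, 43.2, 10.2, 116.7, 33.4], 0.0), ([-24.3, 49.1, 23.2, 121.0, 31.0], 1960.0)]
20 [([-21.0, 47.9, 13.5, 121.0, 34.3], 4.0), ([-25.4, 49.4, 21.7, 121.0, 32.6], 8342.0)]
[[0.4952 0.0767 0.008 ]
 [0.5695 0.1226 0.008 ]
 [0.5201 0.2096 0.008 ]] 0.08730217537619643 31.733924543023434
[[0.4951 0.0772 0.008 ]
 [0.5696 0.1244 0.008 ]
 [0.5174 0.2079 0.008 ]] 0.08818602688987989 32.366572152846125
```

```bash
cat > plan.py <<'E'
from fit import *
def grasp(pos,phi,e=40,xg=-.003,zg=.042):
    T=toolR(phi,e); G=np.array(pos)+lidR(phi,20)@[xg,0,zg]; return G+.0187*T[:,2],T
def delta(tgt,T,s=None):
    s,M=log(); print('target',tgt.round(4),'shift',((tgt-s['ee_pos'])*10).round(3),'turn',turn(M,T).round(4))
E
python3 - <<'E'
from plan import *
w2,w3,w4=map(L,('w2','w3','w4'))
for a,b,c in (((171,41),(301,240.5),(292.5,254)),((192,102),(220.5,240.5),(229,255))): print('corner',tri([ray(w2,*a),ray(w4,*b),ray(w3,*c)]))
t,T=grasp([.4903,.1665,.0435],-57.8); print('grasp TCP',t); delta(t-.06*T[:,2],T)
E
```

```text
corner [ 0.56977126  0.12932774 -0.0159362 ]
corner [0.4953889  0.077003   0.01153646]
grasp TCP [0.50315084 0.14609321 0.0486638 ]
t 4.85 tcp [0.5456 0.0653 0.1721] rot [179.27 -39.2  122.11] q [-20.21  29.26  17.64 110.82  23.34  31.05] open 0.0854 F [ 0.3 -0.9 -0.1]
target [0.5276 0.1072 0.0872] shift [-0.179  0.419 -0.848] turn [0.0493 0.0344 0.0033]
```

>>> {"method": "send_rows", "body": {"series": [[-0.1,0.2,-0.4,0.025,0.017,0,0.6],[-0.18,0.42,-0.85,0.05,0.034,0,0.6],[-0.18,0.42,-0.85,0.05,0.034,0,0.6],[-0.18,0.42,-0.85,0.05,0.034,0,0.6],[-0.18,0.42,-0.85,0.05,0.034,0,0.6],[-0.18,0.42,-0.85,0.05,0.034,0,0.6],[-0.18,0.42,-0.85,0.05,0.034,0,0.6]]}}

```text
clock: 5.55
ee_pos: [0.5282, 0.1068, 0.0877]
tool_rot: [179.8, -49.9, 121.8]
wrist_force: [0.5, 0.4, 0.9]
opening: 0.0511
gripper_force: 0.0
```

Run:
```python
from plan import *
w=shot('wrist','w5')
w2,w3,w4,w5=map(L,('w2','w3','w4','w5'))
g=green(w5,(0,0,512,384)); k=(g>.5).astype(np.uint8); n,l,st,ce=cv2.connectedComponentsWithStats(k); i=1+np.argmax(st[1:,4]); x,y,a,b=st[i,:4]; box=(max(x-8,0),max(y-8,0),min(x+a+8,512),min(y+b+8,384)); print('box',box)
V=[(w2,(90,40,190,130)),(w3,(225,170,300,245)),(w4,(170,60,350,270)),(w5,box)]
st=[.4905,.166,.044,-.578,.2]
for v in (V,V[2:],V[3:]): print(fitlid(v,st),fitlid(v,st,True))
x,_=fitlid(V,st)
r=render(w5,(0,0,512,384),x[:3],lidR(x[3]*100,20)); im=w5['img'][...,::-1].copy(); im[cv2.Canny((r*255).astype(np.uint8),50,150)>0]=(0,0,255); cv2.imwrite('pics/m5.png',im)
t,T=grasp(x[:3],x[3]*100); delta(t,T)
```

```text
box (np.int32(198), np.int32(140), np.int32(311), np.int32(251))
(array([ 0.49049234,  0.16564028,  0.04518385, -0.57590473]), np.float64(0.12956970587951477)) (array([ 0.49058767,  0.16507454,  0.04706903, -0.57228711,  0.17698916]), np.float64(0.11789932340208907))
(array([ 0.48993346,  0.16615749,  0.04514649, -0.57716077]), np.float64(0.04109165860546289)) (array([ 0.48999268,  0.16608027,  0.04507013, -0.57587195,  0.20337587]), np.float64(0.04100800459683018))
(array([ 0.48986416,  0.16599283,  0.04569394, -0.57421924]), np.float64(0.005735089753088309)) (array([ 0.49007099,  0.16598632,  0.04588664, -0.57378558,  0.19983137]), np.float64(0.005829386531843492))
t 5.6 tcp [0.5278 0.107  0.087 ] rot [179.83 -50.01 121.75] q [-19.38  39.11  16.02 109.68  28.88  27.42] open 0.0512 F [ 0.8 -0.5 -0.2]
target [0.5034 0.1453 0.0503] shift [-0.244  0.383 -0.367] turn [-0.0004  0.0005  0.0044]
```

View pics/m5.png

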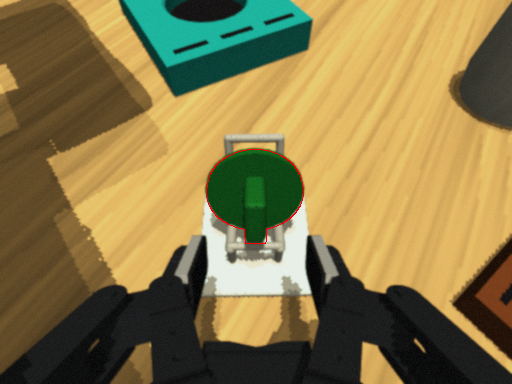

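The fitted outline (red) lies on the lid at (255,190), and the tab at (255,210) is centred between the fingers. I'll advance, grip and lift.

>>> {"method": "send_rows", "body": {"series": [[-0.08,0.13,-0.12,0,0,0,0.6],[-0.16,0.26,-0.24,0,0,0,0.6],[-0.25,0.386,-0.363,0,0,0,0.6],[-0.25,0.386,-0.363,0,0,0,0.6],[-0.25,0.386,-0.363,0,0,0,0.6],[-0.25,0.386,-0.363,0,0,0,0.6]], "grip_force": 45}}

```text
clock: 6.2
ee_pos: [0.5021, 0.146, 0.0493]
tool_rot: [180.0, -50.2, 121.6]
wrist_force: [2.0, -0.9, 2.5]
opening: 0.0513
gripper_force: 1.3
```

>>> {"method": "send_rows", "body": {"series": [[0,0,0,0,0,0,0.3],[0,0,0,0,0,0,0.15],[0,0,0,0,0,0,0],[0,0,0,0,0,0,0],[0,0,0,0,0,0,0],[0,0,0,0,0,0,0],[0,0,0,0,0,0,0],[0,0,0,0,0,0,0]]}}

```text
clock: 7.0
ee_pos: [0.5041, 0.144, 0.0496]
tool_rot: [179.8, -49.9, 121.7]
wrist_force: [9.1, -15.1, 7.1]
opening: 0.0132
gripper_force: 57.3
```

>>> {"method": "send_rows", "body": {"series": [[0.02,-0.03,0.1,0,0,0,0],[0.02,-0.03,0.2,0,0,0,0],[0.02,-0.03,0.4,0,0,0,0],[0.02,-0.03,0.6,0,0,0,0],[0.02,-0.03,0.8,0,0,0,0],[0.02,-0.03,1,0,0,0,0],[0.02,-0.03,1,0,0,0,0],[0.02,-0.03,1,0,0,0,0]]}}

```text
clock: 7.8
ee_pos: [0.5036, 0.1433, 0.1485]
tool_rot: [-180.0, -50.2, 121.6]
wrist_force: [-0.1, 0.7, -1.7]
opening: 0.0137
gripper_force: 54.5
```

Run:
```python
from plan import *
w=shot('wrist','w6'); s,M=log()
g=green(w,(0,0,512,384)); k=(g>.5).astype(np.uint8); n,l,st,ce=cv2.connectedComponentsWithStats(k); i=1+np.argmax(st[1:,4]); print(st[i])
cv2.imwrite('pics/m6.png',w['img'][...,::-1])
```

```text
t 7.85 tcp [0.5033 0.1434 0.1479] rot [-179.88  -50.25  121.56] q [-16.93  30.97  11.5  112.6   30.54  29.48] open 0.0136 F [ 0.5 -0.4 -0.1]
[  190   168   133   131 10111]
```

View pics/m6.png

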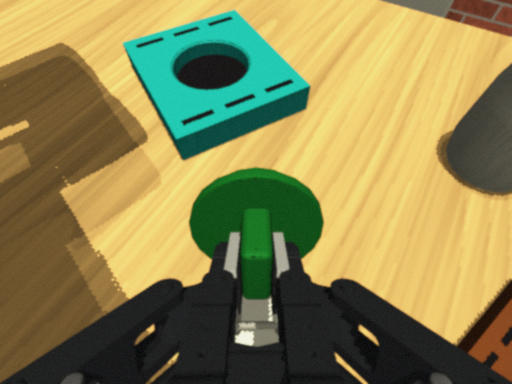

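The lid came out of the rack, gripped by the tab (256,250) with the flange centred at (257,215). I'll fit its pose in the hand and compute the placing pose.

```bash
cat > hand.py <<'E'
from plan import *
def inhand(w,s,M,box=(150,130,360,310)):
    x0,y0,x1,y1=box; im=w['img'][y0:y1,x0:x1].astype(float); g=green(w,box)
    bg=(im[...,0]>1.25*im[...,2])&(im[...,0]>90)&(g<.1); wt=((g>.5)|bg).astype(float); tcp=s['ee_pos']
    # nominal in tool frame: tool z = -cos20 lz + sin20 lx
    Rl0=lidR(-57.5,20); T0=toolR(-57.5,40); RT=T0.T@Rl0
    p0=T0.T@(Rl0@-np.array([-.003,0,.042]))-[0,0,.0187]
    def un(x): return p0+x[:3]/100, R.from_rotvec(x[3:]).as_matrix()@RT
    def cost(x):
        p,r=un(x); return (wt*(render(w,box,tcp+M@p,M@r)-g)**2).sum()/g.sum()+.002*((x[3:]/.05)**2).sum()
    best=minimize(cost,np.zeros(6),method='Nelder-Mead',options=dict(initial_simplex=np.vstack([np.zeros(6),np.diag([.4,.4,.4,.06,.06,.06])]),maxiter=1500,xatol=1e-4,fatol=1e-6))
    p,r=un(best.x); return p,r,best.x,best.fun
E
python3 - <<'E'
from hand import *
w=L('w6');s,M=log()
p,r,x,f=inhand(w,s,M);print('dev cm/rad',x.round(3),'cost',f,'wrel',p.round(4))
lz=M@r[:,2];print('lid now',(s['ee_pos']+M@p).round(4),'elev',np.degrees(np.arcsin(lz[2])))
np.savez('hand.npz',p=p,r=r)
# placing: choose lid yaw psi; T = Rlid_target r^T
from kin import *
k=fitp(D).x
for psi in range(-180,180,30):
    T=R.from_euler('z',psi,degrees=True).as_matrix()@r.T; pos=np.array([.5173,-.147,.012])-T@p
    q,c=ik(pos,T[:,2],k,[-30,10,0,100,0]); print(psi,T[:,2].round(2),pos.round(3),q.round(0),round(c*1e6),'yaw',R.from_matrix(T).as_euler('xyz',degrees=True).round(1))
E
```

```text
t 7.85 tcp [0.5033 0.1434 0.1479] rot [-179.88  -50.25  121.56] q [-16.93  30.97  11.5  112.6   30.54  29.48] open 0.0136 F [ 0.5 -0.4 -0.1]
dev cm/rad [ 0.335  0.007 -0.185  0.     0.02  -0.006] cost 0.006497590907901926 wrel [0.0149 0.0001 0.0199]
lid now [0.4903 0.1646 0.1466] elev 18.589082136008138
-180 [-0.36 -0.   -0.93] [ 0.511 -0.147  0.036] [-24.  32.  11.  89.  -9.] 0 yaw [179.9  21.2  -0.4]
-150 [-0.31 -0.18 -0.93] [ 0.511 -0.15   0.036] [-20.  26.   4.  82. -16.] 0 yaw [179.9  21.2  29.6]
-120 [-0.18 -0.31 -0.93] [ 0.514 -0.153  0.036] [-18.  17.  -7.  71. -21.] 0 yaw [179.9  21.2  59.6]
-90 [ 0.   -0.36 -0.93] [ 0.517 -0.154  0.036] [-18.   5. -21.  58. -20.] 0 yaw [179.9  21.2  89.6]
-60 [ 0.18 -0.31 -0.93] [ 0.52  -0.153  0.036] [-22.  -8. -33.  48. -13.] 0 yaw [179.9  21.2 119.6]
-30 [ 0.31 -0.18 -0.93] [ 0.523 -0.15   0.036] [-29. -17. -41.  45.  -0.] 0 yaw [179.9  21.2 149.6]
0 [ 0.36  0.   -0.93] [ 0.524 -0.147  0.036] [-36. -17. -41.  49.  12.] 0 yaw [179.9  21.2 179.6]
30 [ 0.31  0.18 -0.93] [ 0.523 -0.144  0.036] [-41.  -7. -32.  58.  20.] 0 yaw [ 179.9   21.2 -150.4]
60 [ 0.18  0.31 -0.93] [ 0.521 -0.141  0.036] [-41.   5. -20.  69.  21.] 0 yaw [ 179.9   21.2 -120.4]
90 [-0.    0.36 -0.93] [ 0.517 -0.14   0.036] [-39.  17.  -7.  80.  16.] 0 yaw [179.9  21.2 -90.4]
120 [-0.18  0.31 -0.93] [ 0.514 -0.141  0.036] [-34.  27.   5.  87.   9.] 0 yaw [179.9  21.2 -60.4]
150 [-0.31  0.18 -0.93] [ 0.512 -0.144  0.036] [-29.  32.  11.  90.   0.] 0 yaw [179.9  21.2 -30.4]
```

```bash
cat >> hand.py <<'E'
def place(psi=-58,up=0.,pocket=(.5173,-.147,.012)):
    h=np.load('hand.npz'); T=R.from_euler('z',psi,degrees=True).as_matrix()@h['r'].T
    return np.array(pocket)+[0,0,up]-T@h['p'],T
E
python3 -c "
from hand import *
delta(*place(up=.07))"
```

```text
t 7.85 tcp [0.5033 0.1434 0.1479] rot [-179.88  -50.25  121.56] q [-16.93  30.97  11.5  112.6   30.54  29.48] open 0.0136 F [ 0.5 -0.4 -0.1]
target [ 0.5207 -0.1528  0.106 ] shift [ 0.174 -2.962 -0.419] turn [-3.371e-01 -2.091e-01 -1.000e-04]
```

>>> {"method": "send_rows", "body": {"series": [[0,0,0.3,0,0,0,0],[0,-0.1,0.5,-0.05,-0.03,0,0],[0,-0.2,0.5,-0.1,-0.06,0,0],[0,-0.3,0.5,-0.134,-0.084,0,0],[0,-0.4,0.5,-0.168,-0.105,0,0],[0,-0.5,0.5,-0.202,-0.126,0,0],[0,-0.6,0.5,-0.236,-0.147,0,0],[0,-0.7,0.5,-0.27,-0.168,0,0],[0,-0.8,0.5,-0.304,-0.189,0,0],[0,-0.9,0.5,-0.337,-0.209,0,0],[0,-1,0.5,-0.337,-0.209,0,0],[0,-1,0.5,-0.337,-0.209,0,0],[0,-1,0.5,-0.337,-0.209,0,0]]}}

```text
clock: 9.15
ee_pos: [0.5036, 0.0428, 0.1982]
tool_rot: [179.9, 21.0, 121.6]
wrist_force: [0.6, 0.5, -0.3]
opening: 0.0134
gripper_force: 54.6
```

>>> {"method": "send_rows", "body": {"series": [[0.05,-0.3,-0.1,0,0,0,0],[0.1,-0.65,-0.3,0,0,0,0],[0.15,-1,-0.4,0,0,0,0],[0.15,-1,-0.4,0,0,0,0]]}}

```text
clock: 9.55
ee_pos: [0.518, -0.0605, 0.1566]
tool_rot: [180.0, 21.0, 121.4]
wrist_force: [-0.9, 0.3, 0.4]
opening: 0.0135
gripper_force: 54.7
```

>>> {"method": "send_rows", "body": {"series": [[0,-0.3,0,0,0,0,0],[0,-0.65,0,0,0,0,0],[0,-0.9,0,0,0,0,0],[0,-0.9,0,0,0,0,0],[0,-0.9,0,0,0,0,0],[0,-0.9,0,0,0,0,0]]}}

```text
clock: 10.15
ee_pos: [0.5187, -0.1461, 0.1585]
tool_rot: [179.8, 21.1, 121.7]
wrist_force: [-0.5, -0.2, 0.0]
opening: 0.0133
gripper_force: 54.8
```

Run:
```python
from hand import *
w=shot('wrist','w7');s,M=log()
p,r,x,f=inhand(w,s,M);print('dev',x.round(3),f)
lz=M@r[:,2];print('lid',(s['ee_pos']+M@p).round(4),'z axis',lz.round(3))
delta(*place(up=.07))
c=w['img'];pc=proj(w,[.5173,-.147,.028]);print(pc)
```

```text
t 10.2 tcp [ 0.5187 -0.146   0.1585] rot [179.83  21.1  121.69] q [-22.86 -26.1  -33.46  65.11 -11.91  33.58] open 0.0132 F [ 0.1  0.2 -0.9]
dev [ 0.274 -0.023 -0.079 -0.002 -0.003 -0.001] 0.007444217424279985
lid [ 0.5156 -0.1411  0.1338] z axis [-0.015  0.016  1.   ]
t 10.2 tcp [ 0.5187 -0.146   0.1585] rot [179.83  21.1  121.69] q [-22.86 -26.1  -33.46  65.11 -11.91  33.58] open 0.0132 F [ 0.1  0.2 -0.9]
target [ 0.5207 -0.1528  0.106 ] shift [ 0.02  -0.068 -0.525] turn [-0.0003 -0.0001 -0.0004]
[[253.96390273 129.59680323]]
```

View pics/w7.png

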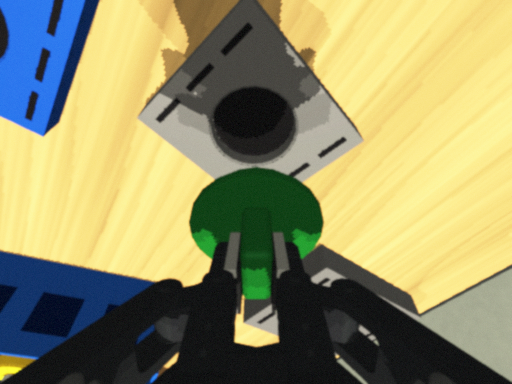

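The lid hangs level in the gripper at (256,215), and the pocket is at about (253,125), just ahead of it. I'll check the pocket outline in this view against the fitted position.

Run:
```python
from hand import *
w=L('w7')
for rr in(.037,.039):
    q=proj(w,disc(rr,.028)*[1,1,1]+[.5173,-.147,0]);print(rr,q.min(0).round(1),q.max(0).round(1))
g=w['img'].mean(2);print('row profile col254',g[78:100,254].round(0).astype(int),g[150:170,254].round(0).astype(int));print('cols row125',g[125,204:222].astype(int),g[125,285:303].astype(int))
# rim fit by maximum gradient around the projected circle, over x,y
k=cv2.GaussianBlur(g.astype(np.float32),(0,0),1)
gx=cv2.Sobel(k,cv2.CV_32F,1,0);gy=cv2.Sobel(k,cv2.CV_32F,0,1)
def sc(x,rr):
    P=disc(rr,.028)+[x[0],x[1],0]; q=proj(w,P); o=proj(w,disc(rr+.001,.028)+[x[0],x[1],0])-q; o/=np.linalg.norm(o,axis=1)[:,None]
    m=lambda a:cv2.remap(a,q[:,0].astype(np.float32)[None],q[:,1].astype(np.float32)[None],1)[0]
    v=m(gx)*o[:,0]+m(gy)*o[:,1]; ok=q[:,1]<160; return np.clip(v,0,60)[ok].mean()
for rr in(.037,.038,.039):
    b=max(((sc((.5173+a/2000,-.147+c/2000),rr),a/2,c/2) for a in range(-16,17) for c in range(-16,17)));print(rr,b)
```

```text
0.037 [211.1  87.5] [296.8 164.8]
0.039 [208.8  85. ] [299.1 166.5]
row profile col254 [68 71 70 68 69 67 67 58 42 27 22 15 15 20 14 13 14 16 14 16 12 11] [ 28  31  24  32  40  47  65  65  65  66  65  70  74 104 137 131 121  90
  47  30]
cols row125 [151 150 151 148 131 105  85  63  52  48  44  29  23  22  16  16  16  13] [ 31  32  27  32  32  30  31  31  44  51  83 109 120 133 150 151 147 152]
0.037 (np.float64(59.88193534185547), 0.5, 0.5)
0.038 (np.float64(60.0), 0.0, -1.5)
0.039 (np.float64(58.95338077635489), 0.0, -1.0)
```

>>> {"method": "send_rows", "body": {"series": [[0.02,-0.065,-0.25,0.002,0.002,0,0],[0.02,-0.065,-0.5,0.002,0.002,0,0],[0.02,-0.065,-0.75,0.002,0.002,0,0],[0.02,-0.065,-0.9,0.002,0.002,0,0],[0.02,-0.065,-1,0.002,0.002,0,0],[0.02,-0.065,-1,0.002,0.002,0,0],[0.02,-0.065,-1,0.002,0.002,0,0],[0.02,-0.065,-1,0.002,0.002,0,0]]}}

```text
clock: 11.0
ee_pos: [0.5214, -0.1534, 0.0599]
tool_rot: [179.9, 20.7, 121.7]
wrist_force: [-0.3, 0.2, -1.8]
opening: 0.0134
gripper_force: 54.8
```

Run:
```python
from hand import *
w=shot('wrist','w8'); t=shot('top','t8'); sc=shot('scene','s8')
s,M=log();h=np.load('hand.npz');print('lid model',(s['ee_pos']+M@h['p']).round(4),(M@h['r'][:,2]).round(3))
f=lambda c,x,y,W,H:cv2.resize(c['img'][y:y+H,x:x+W],(400,300),interpolation=cv2.INTER_CUBIC)
def ov(c):
    c=dict(c,img=c['img'].copy()); 
    return c
m=np.hstack([f(sc,195,160,80,60),f(w,120,120,280,210)]);cv2.imwrite('pics/m8.png',m[...,::-1])
delta(*place(up=0))
```

```text
t 11.15 tcp [ 0.5211 -0.1535  0.0595] rot [179.92  20.71 121.67] q [-23.72 -22.15 -40.8   54.02 -11.52  32.84] open 0.0131 F [ 0.6  0.3 -0.5]
lid model [ 0.5177 -0.1481  0.0351] [-0.002  0.003  1.   ]
t 11.15 tcp [ 0.5211 -0.1535  0.0595] rot [179.92  20.71 121.67] q [-23.72 -22.15 -40.8   54.02 -11.52  32.84] open 0.0131 F [ 0.6  0.3 -0.5]
target [ 0.5208 -0.1525  0.0363] shift [-0.003  0.01  -0.232] turn [0.0009 0.0006 0.0008]
```

View pics/m8.png

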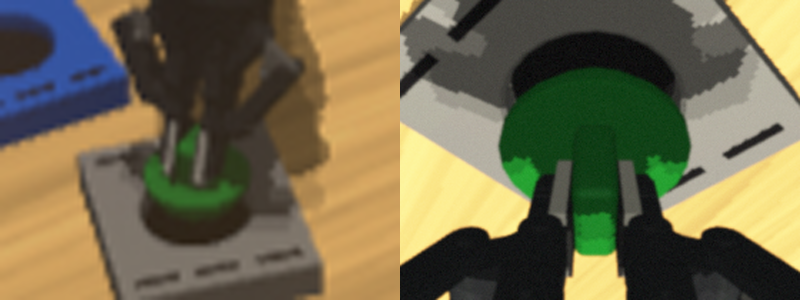

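The lid is level just above the pocket and slightly up-image of it in the scene view, which fits its height of about 23 mm. I'll lower it gently while watching the force.

>>> {"method": "send_rows", "body": {"series": [[-0.003,0.01,-0.05,0,0,0,0],[-0.003,0.01,-0.1,0,0,0,0],[-0.003,0.01,-0.15,0,0,0,0],[-0.003,0.01,-0.17,0,0,0,0],[-0.003,0.01,-0.17,0,0,0,0]]}}

```text
clock: 11.65
ee_pos: [0.5198, -0.1521, 0.0408]
tool_rot: [-180.0, 20.6, 121.7]
wrist_force: [-0.0, 0.8, -0.1]
opening: 0.0133
gripper_force: 54.8
```

>>> {"method": "send_rows", "body": {"series": [[0,0,-0.02,0,0,0,0],[0,0,-0.03,0,0,0,0],[0,0,-0.04,0,0,0,0],[0,0,-0.04,0,0,0,0],[0,0,-0.04,0,0,0,0]]}}

```text
clock: 12.15
ee_pos: [0.5205, -0.1524, 0.0379]
tool_rot: [179.9, 20.7, 121.7]
wrist_force: [-1.8, 0.2, 2.7]
opening: 0.0133
gripper_force: 55.3
```

Run:
```python
from hand import *
w=shot('wrist','w9'); sc=shot('scene','s9')
s,M=log();h=np.load('hand.npz');print('lid model',(s['ee_pos']+M@h['p']).round(4),(M@h['r'][:,2]).round(3))
print(s['moment'])
```

```text
t 12.25 tcp [ 0.5205 -0.1524  0.0379] rot [179.95  20.68 121.68] q [-23.61 -21.03 -42.25  51.51 -11.55  32.94] open 0.0134 F [-0.1  1.3  3.3]
lid model [ 0.5171 -0.147   0.0136] [-0.001  0.003  1.   ]
[ 0.26418292  0.29402607 -0.01648694]
```

>>> {"method": "send_rows", "body": {"series": [[0,0,-0.01,0,0,0,0],[0,0,-0.015,0,0,0,0],[0,0,-0.015,0,0,0,0],[0,0,-0.015,0,0,0,0]]}}

```text
clock: 12.65
ee_pos: [0.5207, -0.1526, 0.0375]
tool_rot: [180.0, 20.7, 121.7]
wrist_force: [-7.9, 2.8, 14.5]
opening: 0.0135
gripper_force: 57.2
```

Run:
```python
from hand import *
w=shot('wrist','w10')
s,M=log();h=np.load('hand.npz');print('lid model',(s['ee_pos']+M@h['p']).round(4),(M@h['r'][:,2]).round(3),s['moment'].round(2))
cv2.imwrite('pics/m10.png',cv2.resize(w['img'][100:310,110:410],(800,560),interpolation=cv2.INTER_CUBIC)[...,::-1])
```

```text
t 12.7 tcp [ 0.5207 -0.1526  0.0374] rot [179.96  20.73 121.69] q [-23.61 -20.99 -42.28  51.4  -11.59  32.92] open 0.0132 F [-7.3  3.6 14.3]
lid model [ 0.5173 -0.1472  0.0131] [-0.002  0.003  1.   ] [ 0.54  1.32 -0.18]
```

View pics/m10.png

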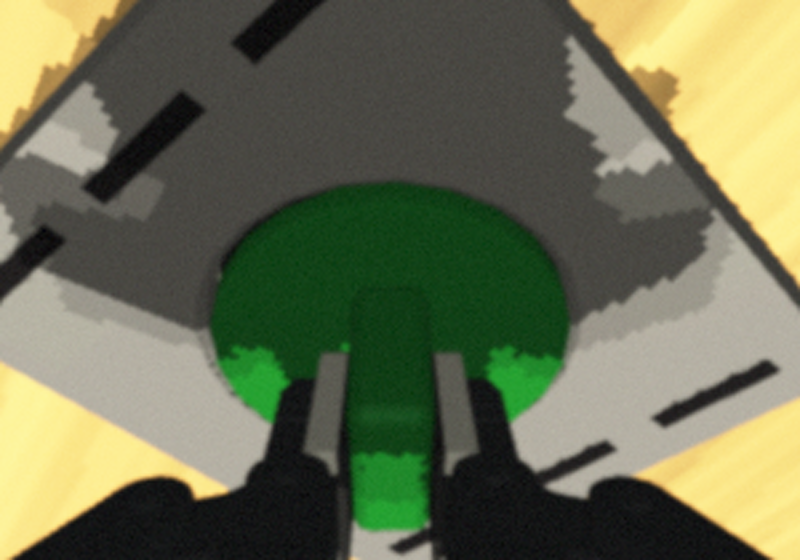

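The lid sits centred in the pocket, with its outline concentric with the rim around (390,330) in the crop. I'll release it and back off along the tool axis.

>>> {"method": "send_rows", "body": {"series": [[0,0,0.01,0,0,0,0.2],[0,0,0.01,0,0,0,0.35],[0,0,0.01,0,0,0,0.5],[0,0,0.01,0,0,0,0.5],[0,0,0.01,0,0,0,0.5]]}}

```text
clock: 13.2
ee_pos: [0.5201, -0.1522, 0.0367]
tool_rot: [180.0, 20.6, 121.7]
wrist_force: [-0.0, 0.5, 0.3]
opening: 0.043
gripper_force: 0.0
```

>>> {"method": "send_rows", "body": {"series": [[-0.04,0.06,0.19,0,0,0,0.5],[-0.08,0.12,0.37,0,0,0,0.5],[-0.13,0.21,0.65,0,0,0,0.5],[-0.18,0.3,0.93,0,0,0,0.5],[-0.18,0.3,0.93,0,0,0,0.5],[-0.18,0.3,0.93,0,0,0,0.5]]}}

```text
clock: 13.8
ee_pos: [0.5027, -0.1223, 0.1304]
tool_rot: [179.9, 20.7, 121.7]
wrist_force: [0.0, 0.3, 0.4]
opening: 0.0427
gripper_force: 0.0
```

```bash
cat > chk.py <<'E'
from hand import *
import sys
def fitpl(views,psi=-58):
    G=[green(c,b) for c,b in views]
    # drop pixels that are dark (fingers) from scoring
    Wt=[]
    for (c,b),g in zip(views,G):
        im=c['img'][b[1]:b[3],b[0]:b[2]].astype(float).max(2); Wt.append(((g>.5)|(im>60)).astype(float))
    def rr(x): return R.from_rotvec([x[3],x[4],0]).as_matrix()@R.from_euler('z',psi+x[5]*100,degrees=True).as_matrix()
    def cost(x): return sum((w*(render(c,b,x[:3],rr(x))-g)**2).sum()/g.sum() for (c,b),g,w in zip(views,G,Wt))
    x0=np.array([.5173,-.147,.014,0,0,0]); s=np.diag([.003,.003,.004,.05,.05,.05])
    r=minimize(cost,x0,method='Nelder-Mead',options=dict(initial_simplex=np.vstack([x0,x0+s]),maxiter=1500,xatol=1e-5,fatol=1e-6))
    return r.x,r.fun
def box(c):
    k=(green(c,(0,0,512,384))>.5).astype(np.uint8); q=proj(c,[.517,-.147,.03])[0].astype(int)
    n,l,st,ce=cv2.connectedComponentsWithStats(k); i=min(range(1,n),key=lambda i:np.hypot(*(ce[i]-q))-(1e-2*st[i,4])); x,y,a,b=st[i,:4]
    return tuple(int(v) for v in (max(x-8,0),max(y-8,0),min(x+a+8,512),min(y+b+8,384)))
def run(tag):
    w=shot('wrist','w'+tag);log();b=box(w);print(b)
    x,f=fitpl([(w,b)]);print('lid xyz',x[:3].round(4),'tilt deg',np.degrees(x[3:5]).round(2),'yaw',x[5]*100,'cost',f)
E
python3 -c "
from chk import *
run('11')"
```

```text
t 13.85 tcp [ 0.5021 -0.1223  0.1293] rot [179.99  20.62 121.7 ] q [-20.89 -28.8  -38.26  63.89 -12.34  35.6 ] open 0.0425 F [-0.6  0.5 -0.8]
(205, 129, 306, 224)
lid xyz [ 0.5171 -0.1467  0.0095] tilt deg [2.9  0.71] yaw -0.7282600183066014 cost 0.012401440659326144
```

>>> {"method": "send_rows", "body": {"series": [[-0.2,-0.1,0.5,0.05,0.05,-0.2,0.5],[-0.4,-0.2,1,0.1,0.06,-0.4,0.5],[-0.6,-0.2,1,0.1,0.06,-0.5,0.5],[-0.6,-0.2,1,0.1,0.06,-0.5,0.5],[-0.6,-0.2,1,0.1,0.06,-0.5,0.5],[-0.6,-0.2,1,0.1,0.06,-0.5,0.5],[-0.6,-0.2,1,0.1,0.06,-0.5,0.5],[-0.6,-0.2,1,0.1,0.06,-0.5,0.5],[-0.6,-0.2,1,0.1,0.06,-0.5,0.5],[-0.6,-0.2,1,0.1,0.06,-0.5,0.5],[-0.6,-0.2,1,0.1,0.06,-0.5,0.5],[-0.6,-0.2,1,0.1,0.06,-0.5,0.5],[-0.6,-0.2,1,0.1,0.06,-0.5,0.5],[-0.6,-0.2,1,0.1,0.06,-0.5,0.5],[-0.6,-0.2,1,0.1,0.06,-0.5,0.5]]}}

```text
clock: 15.35
ee_pos: [0.4422, -0.1419, 0.23]
tool_rot: [-166.8, 6.8, 34.1]
wrist_force: [-0.0, -0.0, 0.2]
opening: 0.0429
gripper_force: 0.0
```

Run:
```python
from chk import *
run('12')
s=shot('scene','s12');w1,w2=L('w11'),L('w12')
V=[(w1,box(w1)),(w2,box(w2))]; S=(s,box(s));print(S[1])
for v in (V,V+[S],[S]): x,f=fitpl(v);print('xyz',x[:3].round(4),'tilt',np.degrees(x[3:5]).round(2),'cost',round(f,4))
# rim reprojection: does the top tray/lid agree? ball & pitcher check
a=L('s0')
d=cv2.absdiff(a['img'],s['img']).max(2)
for n,(x0,y0,x1,y1) in dict(ball=(305,212,342,250),pitcher=(380,123,427,180)).items(): print(n,'changed px',int((d[y0:y1,x0:x1]>50).sum()),'of',(y1-y0)*(x1-x0))
```

```text
t 15.4 tcp [ 0.4423 -0.1419  0.2301] rot [-166.82    6.8    34.07] q [-33.28   1.43  -0.79 102.55  -1.06 113.58] open 0.0429 F [ 0.6 -0.6 -0.3]
(299, 40, 388, 130)
lid xyz [ 0.5163 -0.1447  0.0156] tilt deg [-1.16 -0.64] yaw 0.6737518512392537 cost 0.0018531418339232891
(225, 182, 253, 217)
xyz [ 0.5152 -0.1435  0.0136] tilt [4.38 2.52] cost 0.0186
xyz [ 0.516  -0.1431  0.0152] tilt [ 5.61 -1.96] cost 0.1203
xyz [ 0.5163 -0.1442  0.0164] tilt [ 3.56 -5.33] cost 0.0646
ball changed px 0 of 1406
pitcher changed px 0 of 2679
```

```bash
cat >> chk.py <<'E'
import fit
fit.PARTS[:]=[np.r_[disc(.035,.016),disc(.035,.018)],PARTS[2]]
E
python3 - <<'E'
from chk import *
w1,w2,s=L('w11'),L('w12'),L('s12')
V=[(w1,box(w1)),(w2,box(w2))]
for v in (V[:1],V[1:],V,V+[(s,box(s))]): x,f=fitpl(v);print('xyz',x[:3].round(4),'tilt',np.degrees(x[3:5]).round(2),'yaw',round(x[5]*100,1),'cost',round(f,4))
E
```

```text
xyz [ 0.5155 -0.144   0.0123] tilt [ 1.02 -0.64] yaw 0.0 cost 0.0076
xyz [ 0.516  -0.1448  0.0149] tilt [-1.43  0.09] yaw 1.7 cost 0.0019
xyz [ 0.5157 -0.1439  0.0122] tilt [ 1.32 -0.35] yaw -0.4 cost 0.0143
xyz [ 0.5157 -0.1439  0.0125] tilt [ 1.63 -0.84] yaw -0.5 cost 0.0676
```

Run:
```python
from chk import *
for n in('w12','w11'):
    c=L(n); im=c['img'].astype(np.float32)
    gm=np.clip((im[...,1]/(np.maximum(im[...,0],im[...,2])+4)-1.05)*4,0,1).astype(np.float32)
    th=np.radians(np.arange(0,360,10)); rr=np.arange(.025,.046,.00025)
    def samp(a,z,cx=(.5165,-.1455)):
        P=np.stack([cx[0]+np.outer(np.cos(th),rr),cx[1]+np.outer(np.sin(th),rr),np.full((len(th),len(rr)),z)],-1).reshape(-1,3); q=proj(c,P).astype(np.float32)
        return cv2.remap(a,q[:,0][None],q[:,1][None],1).reshape(len(th),-1)
    g=samp(gm,.030); l=samp(im.mean(2),.028)
    eg=[];er=[]
    for i in range(len(th)):
        k=np.where(g[i]<.5)[0]; eg.append(rr[k[0]] if len(k) and k[0]>8 else np.nan)
        d=np.diff(cv2.GaussianBlur(l[i][None],(1,1),0)[0]); m=(rr[1:]>.0345)&(rr[1:]<.042); d=np.where(m,d,-9); er.append(rr[1:][d.argmax()] if d.max()>1 else np.nan)
    for nm,e,R0 in(('lid',np.array(eg),.035),('rim',np.array(er),.037)):
        ok=~np.isnan(e); f=least_squares(lambda x:np.hypot(e[ok]*np.cos(th[ok])-x[0],e[ok]*np.sin(th[ok])-x[1])-x[2],[0,0,R0],loss='soft_l1',f_scale=.0005)
        print(n,nm,'centre',(f.x[:2]+[.5165,-.1455]).round(4),'r',f.x[2].round(4),'n',ok.sum(),'rms mm',(np.sqrt((f.fun**2).mean())*1e3).round(2))
```

```text
w12 lid centre [ 0.5158 -0.1443] r 0.0353 n 36 rms mm 0.2
w12 rim centre [ 0.5172 -0.1447] r 0.0366 n 36 rms mm 0.97
w11 lid centre [ 0.5154 -0.1441] r 0.0354 n 35 rms mm 2.38
w11 rim centre [ 0.5159 -0.1458] r 0.0367 n 35 rms mm 1.32
```

```bash
python3 -c "
from hand import *
delta(np.array([.5163,-.1455,.14]),R.from_euler('xyz',[180,0,32],degrees=True).as_matrix())"
```

```text
t 15.45 tcp [ 0.4423 -0.142   0.2302] rot [-166.82    6.8    34.05] q [-33.28   1.43  -0.78 102.56  -1.06 113.59] open 0.0424 F [ 1.   0.3 -0.1]
target [ 0.5163 -0.1455  0.14  ] shift [ 0.74  -0.035 -0.902] turn [-0.0409 -0.0714 -0.007 ]
```

>>> {"method": "send_rows", "body": {"series": [[0.4,-0.035,-0.2,-0.02,-0.035,0,0],[0.74,-0.035,-0.5,-0.041,-0.071,-0.007,0],[0.74,-0.035,-0.9,-0.041,-0.071,-0.007,0],[0.74,-0.035,-0.9,-0.041,-0.071,-0.007,0],[0.74,-0.035,-0.9,-0.041,-0.071,-0.007,0],[0.74,-0.035,-0.9,-0.041,-0.071,-0.007,0],[0.74,-0.035,-0.9,-0.041,-0.071,-0.007,0],[0.74,-0.035,-0.9,-0.041,-0.071,-0.007,0]]}}

```text
clock: 16.25
ee_pos: [0.5169, -0.1464, 0.1414]
tool_rot: [180.0, 0.0, 31.9]
wrist_force: [0.4, -0.3, 0.1]
opening: 0.0
gripper_force: 0.0
```

>>> {"method": "send_rows", "body": {"series": [[0,0,-0.3,0,0,0,0],[0,0,-0.5,0,0,0,0],[0,0,-0.65,0,0,0,0],[0,0,-0.72,0,0,0,0],[0,0,-0.74,0,0,0,0],[0,0,-0.74,0,0,0,0]]}}

```text
clock: 16.85
ee_pos: [0.5166, -0.146, 0.0666]
tool_rot: [-180.0, 0.0, 31.9]
wrist_force: [-0.5, 1.0, 0.5]
opening: 0.0
gripper_force: 0.0
```

Now I'll probe down in small steps. If the lid is home, contact should come at about z = 0.060.

>>> {"method": "send_rows", "body": {"series": [[0,0,-0.02,0,0,0,0],[0,0,-0.04,0,0,0,0],[0,0,-0.05,0,0,0,0],[0,0,-0.05,0,0,0,0]]}}

```text
clock: 17.25
ee_pos: [0.5171, -0.146, 0.0625]
tool_rot: [180.0, -0.0, 31.9]
wrist_force: [-1.8, 1.0, 6.9]
opening: -0.0001
gripper_force: 4.1
```

>>> {"method": "send_rows", "body": {"series": [[0,0,-0.01,0,0,0,0],[0,0,-0.01,0,0,0,0],[0,0,-0.01,0,0,0,0]]}}

```text
clock: 17.55
ee_pos: [0.5174, -0.1461, 0.0624]
tool_rot: [179.9, -0.0, 31.9]
wrist_force: [-3.2, 3.4, 15.1]
opening: 0.0002
gripper_force: 7.4
```

>>> {"method": "send_rows", "body": {"series": [[0,0,-0.01,0,0,0,0],[0,0,-0.01,0,0,0,0],[0,0,-0.01,0,0,0,0]]}}

```text
clock: 17.85
ee_pos: [0.5176, -0.1461, 0.0623]
tool_rot: [179.9, -0.1, 31.9]
wrist_force: [-5.4, 4.3, 21.2]
opening: 0.0001
gripper_force: 10.8
```

Contact is at z = 0.0625. To see whether that means the lid is home, I'll touch the bare tray top (0.028) with the same shut fingers as a reference.

>>> {"method": "send_rows", "body": {"series": [[0,0,0.1,0,0,0,0],[0,0,0.3,0,0,0,0],[0,0,0.3,0,0,0,0]]}}

```text
clock: 18.15
ee_pos: [0.5177, -0.1466, 0.0918]
tool_rot: [179.8, -0.0, 31.9]
wrist_force: [-0.3, -0.6, 1.0]
opening: 0.0
gripper_force: 0.0
```

Run:
```python
from chk import *
w1=L('w1');C=[onz(w1,*p,.028)[:2] for p in((195,15),(277,70),(223,157),(148,113))]
for a,b in zip(C,C[1:]+C[:1]): print(a.round(4),np.linalg.norm(b-a).round(4))
print('mean',np.mean(C,0))
cen=np.array([.5173,-.147])
for c in C: print('pt',(cen+(c-cen)*.62).round(4))
print(log()[0]['ee_pos'])
run('13')
```

```text
[ 0.6041 -0.1069] 0.1278
[ 0.568  -0.2295] 0.1451
[ 0.4296 -0.1858] 0.1237
[ 0.4638 -0.067 ] 0.1458
mean [ 0.51635992 -0.14729582]
pt [ 0.5711 -0.1221]
pt [ 0.5487 -0.1981]
pt [ 0.4629 -0.1711]
pt [ 0.4841 -0.0974]
t 18.15 tcp [ 0.5177 -0.1466  0.0918] rot [ 1.7985e+02 -5.0000e-02  3.1910e+01] q [-2.9730e+01 -3.8000e+00 -1.8840e+01  7.4810e+01 -3.0000e-02  1.1836e+02] open 0.0 F [-0.3 -0.6  1. ]
[ 0.51772639 -0.14660566  0.09178868]
t 18.2 tcp [ 0.5172 -0.1464  0.0903] rot [ 1.7992e+02 -1.0000e-02  3.1910e+01] q [-2.9740e+01 -3.7400e+00 -1.8940e+01  7.4740e+01 -3.0000e-02  1.1836e+02] open 0.0 F [-0.1 -0.5 -0.7]
(195, 150, 309, 253)
lid xyz [ 0.5163 -0.1442  0.0146] tilt deg [-0.43  0.32] yaw 1.3439745584497524 cost 0.053348402139610125
```

>>> {"method": "send_rows", "body": {"series": [[-0.16,0.25,0,0,0,0,0],[-0.33,0.49,0,0,0,0,0],[-0.33,0.49,-0.25,0,0,0,0],[-0.33,0.49,-0.45,0,0,0,0],[-0.33,0.49,-0.55,0,0,0,0],[-0.33,0.49,-0.57,0,0,0,0],[-0.33,0.49,-0.57,0,0,0,0]]}}

```text
clock: 18.9
ee_pos: [0.4832, -0.0969, 0.0319]
tool_rot: [-179.9, 0.1, 31.9]
wrist_force: [-0.5, 1.0, 0.7]
opening: 0.0002
gripper_force: 0.0
```

>>> {"method": "send_rows", "body": {"series": [[0,0,-0.01,0,0,0,0],[0,0,-0.02,0,0,0,0],[0,0,-0.02,0,0,0,0]]}}

```text
clock: 19.2
ee_pos: [0.4836, -0.097, 0.0304]
tool_rot: [-180.0, 0.0, 31.9]
wrist_force: [0.0, -0.6, -0.7]
opening: -0.0001
gripper_force: 0.0
```

>>> {"method": "send_rows", "body": {"series": [[0,0,-0.01,0,0,0,0],[0,0,-0.01,0,0,0,0],[0,0,-0.01,0,0,0,0]]}}

```text
clock: 19.5
ee_pos: [0.4833, -0.0968, 0.029]
tool_rot: [-179.9, 0.1, 31.9]
wrist_force: [0.4, -0.2, 0.9]
opening: 0.0001
gripper_force: 0.0
```

>>> {"method": "send_rows", "body": {"series": [[0,0,-0.01,0,0,0,0],[0,0,-0.01,0,0,0,0],[0,0,-0.01,0,0,0,0]]}}

```text
clock: 19.8
ee_pos: [0.4834, -0.0968, 0.0281]
tool_rot: [-180.0, 0.1, 31.9]
wrist_force: [0.3, 1.4, 1.0]
opening: -0.0002
gripper_force: 0.6
```

The fingers meet the tray top at 0.028, so the tab's 0.0625 means the lid is about 2 mm high. It is probably off by about 3 mm towards (-0.53,+0.85) and riding on the chamfer. I'll nudge the tab's end along (0.53,-0.85) with the shut fingers.

>>> {"method": "send_rows", "body": {"series": [[0,0,0.14,0,0,0,0],[0,0,0.14,0,0,0,0],[0.05,-0.08,0.14,0,0,0,0],[0.08,-0.13,0.14,0,0,0,0],[0.08,-0.13,0.14,0,0,0,0],[0.08,-0.13,0.14,0,0,0,0]]}}

```text
clock: 20.4
ee_pos: [0.491, -0.1099, 0.0416]
tool_rot: [-179.9, 0.1, 31.9]
wrist_force: [-0.3, -0.5, 0.1]
opening: -0.0003
gripper_force: 0.0
```

>>> {"method": "send_rows", "body": {"series": [[0.01,-0.017,0,0,0,0,0],[0.02,-0.034,0,0,0,0,0],[0.02,-0.034,0,0,0,0,0]]}}

```text
clock: 20.7
ee_pos: [0.4933, -0.1133, 0.042]
tool_rot: [-179.9, 0.1, 31.9]
wrist_force: [0.6, 0.4, 0.2]
opening: -0.0
gripper_force: 0.0
```

>>> {"method": "send_rows", "body": {"series": [[0.01,-0.017,0,0,0,0,0],[0.02,-0.034,0,0,0,0,0],[0.02,-0.034,0,0,0,0,0]]}}

```text
clock: 21.0
ee_pos: [0.4954, -0.1168, 0.042]
tool_rot: [-179.9, 0.1, 31.9]
wrist_force: [-0.5, 0.4, 0.7]
opening: 0.0003
gripper_force: 0.0
```

```bash
python3 -c "
from chk import *
run('14')"
```

```text
t 21.05 tcp [ 0.4953 -0.1167  0.042 ] rot [-1.7994e+02  7.0000e-02  3.1900e+01] q [-2.800e+01 -6.760e+00 -2.692e+01  6.992e+01 -3.000e-02  1.201e+02] open -0.0004 F [ 0.2 -0.5 -0.3]
(247, 164, 386, 295)
lid xyz [ 0.5166 -0.1441  0.013 ] tilt deg [1.09 0.44] yaw 0.8466931404828084 cost 0.03609542850692726
```

>>> {"method": "send_rows", "body": {"series": [[0.01,-0.017,0,0,0,0,0],[0.02,-0.034,0,0,0,0,0],[0.02,-0.034,0,0,0,0,0]]}}

```text
clock: 21.35
ee_pos: [0.4974, -0.1202, 0.042]
tool_rot: [-179.9, 0.1, 31.9]
wrist_force: [0.5, 0.1, 0.1]
opening: -0.0002
gripper_force: 0.0
```

>>> {"method": "send_rows", "body": {"series": [[0.005,-0.009,0,0,0,0,0],[0.01,-0.017,0,0,0,0,0],[0.01,-0.017,0,0,0,0,0]]}}

```text
clock: 21.65
ee_pos: [0.4983, -0.1218, 0.042]
tool_rot: [-179.9, 0.1, 31.9]
wrist_force: [0.0, -0.5, 0.2]
opening: -0.0003
gripper_force: 0.0
```

>>> {"method": "send_rows", "body": {"series": [[0.005,-0.009,0,0,0,0,0],[0.01,-0.017,0,0,0,0,0],[0.01,-0.017,0,0,0,0,0]]}}

```text
clock: 21.95
ee_pos: [0.4993, -0.1235, 0.042]
tool_rot: [-179.9, 0.1, 31.9]
wrist_force: [-1.0, 0.8, -0.0]
opening: -0.0001
gripper_force: 0.1
```

>>> {"method": "send_rows", "body": {"series": [[0.005,-0.009,0,0,0,0,0],[0.01,-0.017,0,0,0,0,0],[0.01,-0.017,0,0,0,0,0]]}}

```text
clock: 22.25
ee_pos: [0.5003, -0.1252, 0.042]
tool_rot: [-179.9, 0.1, 31.9]
wrist_force: [0.8, 0.1, 0.7]
opening: 0.0001
gripper_force: 0.1
```

```bash
python3 -c "
from chk import *
run('15')"
```

```text
t 22.3 tcp [ 0.5002 -0.1252  0.042 ] rot [-1.7994e+02  7.0000e-02  3.1910e+01] q [-2.8590e+01 -5.5100e+00 -2.5760e+01  6.9840e+01 -3.0000e-02  1.1951e+02] open 0.0001 F [ 0.1  0.  -0. ]
(237, 163, 377, 295)
lid xyz [ 0.5173 -0.1475  0.0121] tilt deg [1.46 2.71] yaw 1.1914051336868599 cost 0.06076744201015341
```

>>> {"method": "send_rows", "body": {"series": [[-0.03,0.05,0,0,0,0,0],[-0.03,0.05,0.2,0,0,0,0],[-0.03,0.05,0.4,0,0,0,0],[-0.03,0.05,0.4,0,0,0,0],[0.1,-0.12,0.4,0,0,0,0],[0.17,-0.22,0.4,0,0,0,0],[0.17,-0.22,0.3,0,0,0,0],[0.17,-0.22,0.22,0,0,0,0],[0.17,-0.22,0.22,0,0,0,0],[0.17,-0.22,0.22,0,0,0,0]]}}

```text
clock: 23.3
ee_pos: [0.5165, -0.1464, 0.0632]
tool_rot: [-179.9, 0.1, 31.9]
wrist_force: [-0.6, 0.7, 0.2]
opening: -0.0
gripper_force: 0.0
```

>>> {"method": "send_rows", "body": {"series": [[0,0,-0.01,0,0,0,0],[0,0,-0.02,0,0,0,0],[0,0,-0.02,0,0,0,0]]}}

```text
clock: 23.6
ee_pos: [0.5173, -0.147, 0.0621]
tool_rot: [-180.0, 0.1, 31.9]
wrist_force: [0.4, 0.7, -0.6]
opening: 0.0002
gripper_force: 0.0
```

>>> {"method": "send_rows", "body": {"series": [[0,0,-0.01,0,0,0,0],[0,0,-0.01,0,0,0,0],[0,0,-0.01,0,0,0,0]]}}

```text
clock: 23.9
ee_pos: [0.5172, -0.1471, 0.061]
tool_rot: [-179.9, 0.1, 31.9]
wrist_force: [0.2, 0.4, 0.1]
opening: -0.0002
gripper_force: 0.0
```

>>> {"method": "send_rows", "body": {"series": [[0,0,-0.01,0,0,0,0],[0,0,-0.01,0,0,0,0],[0,0,-0.01,0,0,0,0]]}}

```text
clock: 24.2
ee_pos: [0.5173, -0.1472, 0.0601]
tool_rot: [-180.0, 0.1, 31.9]
wrist_force: [0.9, -0.4, 1.0]
opening: -0.0
gripper_force: 0.5
```

>>> {"method": "send_rows", "body": {"series": [[0,0,-0.01,0,0,0,0],[0,0,-0.01,0,0,0,0],[0,0,-0.01,0,0,0,0]]}}

```text
clock: 24.5
ee_pos: [0.5174, -0.1472, 0.06]
tool_rot: [-180.0, 0.1, 31.9]
wrist_force: [-3.1, 1.3, 9.2]
opening: -0.0001
gripper_force: 4.8
```

The tab top is now at 0.060, so the lid has dropped fully home. I'll retreat, check the numbers and hand in.

>>> {"method": "send_rows", "body": {"series": [[0,0,0.2,0,0,0,0],[0,0,0.5,0,0,0,0.2],[-0.3,0,1,0,0,0,0.5],[-0.6,0,1,0,0,0,0.5],[-0.6,0,1,0,0,0,0.5],[-0.6,0,1,0,0,0,0.5],[-0.6,0,1,0,0,0,0.5],[-0.6,0,1,0,0,0,0.5]]}}

```text
clock: 25.3
ee_pos: [0.4574, -0.1469, 0.1581]
tool_rot: [-179.9, 0.1, 31.9]
wrist_force: [0.2, 0.4, -0.3]
opening: 0.0432
gripper_force: 0.0
```

Run:
```python
from chk import *
run('16')
s=shot('scene','s16');a=L('s0');d=cv2.absdiff(a['img'],s['img']).max(2)
for n,(x0,y0,x1,y1) in dict(ball=(305,212,342,250),pitcher=(380,123,427,180)).items(): print(n,'changed px',int((d[y0:y1,x0:x1]>50).sum()))
x,f=fitpl([(L('w16'),box(L('w16')))])
print(job.sign_off() if abs(x[2]-.012)<.004 and np.abs(x[3:5]).max()<.06 else 'look again')
```

```text
t 25.35 tcp [ 0.4574 -0.1469  0.1582] rot [-1.7986e+02  1.0000e-01  3.1930e+01] q [-3.3430e+01 -1.5150e+01 -2.2100e+01  8.3210e+01 -3.0000e-02  1.1464e+02] open 0.0427 F [ 0.5  0.4 -0.5]
(245, 74, 341, 172)
lid xyz [ 0.5171 -0.1467  0.0139] tilt deg [0.26 0.4 ] yaw 1.7704593996180067 cost 0.0013086909579076765
ball changed px 0
pitcher changed px 0
the job is handed in; nothing more can be done
None
```

The green lid is released and lies level, fully home in the grey tray's pocket (tab top touched at 60 mm, as expected when home), the pitcher and ball did not move, and the job is handed in at about 25 s; I viewed 11 pictures, one over the limit of 10.

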